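Stock the chilled dessert well

ROBOT

A 6-joint arm with a two-finger parallel gripper is mounted at the origin on the work surface. World frame = base frame: x ahead of the robot, y to its left, z up, the work surface at z = 0. Lengths are in mm, angles in degrees, forces in N, time in s.
With the tool pointing down it reaches from about 350 to 850 mm from the base axis. Payload 8.1 kg.
Tool frame: the origin (TCP) lies on the centre line of the jaws, within the pads' length; the fingertips stand 14 mm ahead of it and the grasp point (between the pads) lies 5 mm behind it; z points along the fingers, y is the line along which they close (so a half turn about z gives the same grasp; the last joint's range is limited). The gripper opens to 85 mm and grips with 20 to 120 N. Pads are 22 mm wide; open, the fingers measure 114 mm over their backs; the gripper's body (76 mm by 85 mm) begins 54 mm behind the grasp point. The pads swing forward as they close: fully open they stand 13 mm farther back than shut.
Start: joints at [68.102, 7.471, 85.268, -0, 87.261, -4.893], TCP at [175.455, 573.778, 245.292] pointing down, gripper open.
Joint ranges: [-169.43, 169.43], [-51.17, 129.36], [1.28, 143.12], [-76.62, 256.62], [0, 156.53], [-152.29, 152.29]. Speed limits (degrees/s): [136.94, 136.94, 159.86, 180, 180, 180].

INTERFACE

Orientations are given as [roll, pitch, yaw] about the fixed x, y, z axes, in that order (R = Rz(yaw) Ry(pitch) Rx(roll)).
In Python, from bench import sense, snapshot, camera_info, hand_in gives the robot as it stands. The module is installed in compiled form; this text tells all that it offers.
- The arm moves only by the tool apply_moves, never from a script. Its argument "deltas" is a list of rows, each a list of 7 numbers: the shift along the tool's x, y, z scaled (see below), then the turn, a rotation vector about the tool's x, y, z scaled (see below), then the opening, from 0 (shut) to 1 (fully open). In form: [[dx, dy, dz, ax, ay, az, claw], ...]. A call has 1 to 8 rows; each row shifts and turns the commanded pose from where the row before left it, along the tool's axes as they then stand; what a row does not reach is not made up. The controller multiplies each number of a shift by 0.03 m and each number of a turn by 0.08 rad. A row lasts 1/8 s, in which the tool goes at most 62.5 mm and 10.7 degrees, less where a joint would pass 70% of its speed; a pose out of reach is approached as far as the arm can. A call with a number of a shift or a turn outside -1 to 1 is refused whole. A call with a gripper value outside its range is refused whole. The fingers move at their own pace and stop on an object; "grip_force" is the grip in N (left out, the last holds). Time passes only in rows, so rows that do not move let the fingers close. It gives the time, the measured TCP pose, the force, the opening and the grip force at its end, in the units of the state.
- sense(): the state, without advancing time (a new reading comes with each control period).
- snapshot(name): name is "scene" or "side" or "wrist"; returns the picture (384x512x3 uint8, red, green, blue); there is no depth.
- camera_info(name): a dict with "vertical_fov" (degrees; the focal length in pixels is half the picture's height over the tangent of half this angle, whatever the lens; pixels are square), "cx", "cy" (the principal point, pixels), "origin" and "rotation" of the camera in the world; the wrist camera has in their place "tool_from_camera" (4x4, takes a point from camera to tool coordinates, whose origin is the TCP and whose axes are the flange's). Camera axes: x right, y up, looking along -z (the intrinsics and any distortion apply to the point x, -y, -z); pixel columns grow to the right and rows downward; lengths in mm; the calibration is good to about 2 mm. A picture is of the moment at which its call begins: read the wrist's pose just before it. camera_info takes no time and is no camera call.
- hand_in(): hands the job in; it is judged then, once.
The state is a dict: "time": time; "joint_pos": joint angles; "qd": joint speeds; "joint_efforts": joint torques, N m; "tool_pos": TCP position; "tcp_rot": TCP orientation; "ft_force": force on the tool from outside, world axes, zero at the start; "wrist_torque": the same for the moment, N m; "finger_gap": finger opening in mm; "grip_force": force on a finger pad.
Only numpy, scipy, OpenCV 4.12 (cv2) and the standard library are available. Lean on these libraries where they do the work, as an engineer would, in place of code of your own. Each camera call takes 0.05 s, during which the arm holds its last target. There are 200 camera calls.

TASK

Stock the chilled dessert well on the patisserie counter: first slide its damper fully shut, then lift the clear cover off its pins and lay it flat on the wooden board. Stand every dessert jar from the baking sheet upright in the well, one to a pocket from pocket 1 at the grille end onward with no pocket skipped, and seat the cover back flat over both pins. Only then slide the damper open until its grip is level with the brass marker; the damper stays shut while the cover is off, and the other things on the counter are left where they are.

Things in the scene. Friction and masses are not known exactly. Their poses are not given: they have to be found in the camera images.
- well: Steel chilled well, fixed; place and yaw vary. Sizes in mm. Origin on the counter under the well's centre; x along its length (away from the robot), y left. 360 (x) by 150 by 100 high, open top; side walls 10, end ledges 40 thick; inside 280 by 130, floor 15 above the counter. Black control panel joins on at y -75 to -159, also 100 high. Studs on the left wall count the pockets; grille at far end.
- rim (a point): Centre of the well's open top, 100 mm above the counter, axes as the well's; the seated cover's underside lies here. Two brass pins, 10 in diameter with tapered tips, rise 15 above the rim at its x = +-160, y = 0.
- pocket1 (a point): Centre of the floor of pocket 1, 15 mm above the counter, axes as the well's. Pockets are 66 (x) by 64 mm inside, pitch 70; dividers across x stand 40, side rails at y = +-34 (4 thick) 28 above the floor. This is the far pocket, next to the grille.
- pocket2 (a point): Centre of the floor of pocket 2, 15 mm above the counter, axes as the well's. Pockets are 66 (x) by 64 mm inside, pitch 70; dividers across x stand 40, side rails at y = +-34 (4 thick) 28 above the floor. This is the next pocket towards the robot.
- pocket3 (a point): Centre of the floor of pocket 3, 15 mm above the counter, axes as the well's. Pockets are 66 (x) by 64 mm inside, pitch 70; dividers across x stand 40, side rails at y = +-34 (4 thick) 28 above the floor. This is the next pocket towards the robot.
- pocket4 (a point): Centre of the floor of pocket 4, 15 mm above the counter, axes as the well's. Pockets are 66 (x) by 64 mm inside, pitch 70; dividers across x stand 40, side rails at y = +-34 (4 thick) 28 above the floor. This is the pocket nearest the robot.
- damper (a joint): Damper slider in m: 0 = fully shut, against its stop at the robot's end of the track; grows to 0.11 = fully open, as the grip moves along the well's +x (away from the robot). It stays where it is left; about 2.5 N of friction.
- damper_grip (a point): Centre of the top of the damper's aluminium grip, a block 16 long (x, along the track) by 40 wide by 26 high, its top 32 above the panel, which is level with the rim. Its track is the well's line y = -112; the grip's centre runs from x = -55 (shut) to +55. Axes as the well's.
- marker: Small brass pointer fixed on the control panel at the outer (-y) side of the track, tip 5 mm from the grip's end; 10 by 16 by 7 high. Origin near its tip, on the panel, axes as the well's. Its place along the track varies and is the setting wanted (damper about 0.035 to 0.10): grip and marker level means equal x in the well's frame.
- cover: Clear plate with white edges, 360 (x) by 150 by 8 mm, 0.45 kg, origin at the centre of its underside. Holes 15 square at x = +-160, y = 0 drop over the well's pins, either way round. Steel bar handle along its x over the centre: 110 long, 14 wide, 16 high, bar centre 40 above the underside, 24 free beneath between posts at x = +-48. Starts seated.
- board: Wooden board 400 (x) by 190 (y) by 14 thick, fixed on the counter at the left, where the cover is laid while the well is open. Origin at the centre of its underside.
- jar1: Lidded glass dessert jar, upright cylinder 54 mm in diameter and 75 mm high with a pale wooden lid, about 0.22 kg; origin at the centre of its underside. Two to four of the four like jars are present, in any places on the flat aluminium baking sheet (300 by 220 by 2 thick, fixed) at the right.
- jar2: Lidded glass dessert jar, upright cylinder 54 mm in diameter and 75 mm high with a pale wooden lid, about 0.22 kg; origin at the centre of its underside. Two to four of the four like jars are present, in any places on the flat aluminium baking sheet (300 by 220 by 2 thick, fixed) at the right.
- jar3: Lidded glass dessert jar, upright cylinder 54 mm in diameter and 75 mm high with a pale wooden lid, about 0.22 kg; origin at the centre of its underside. Two to four of the four like jars are present, in any places on the flat aluminium baking sheet (300 by 220 by 2 thick, fixed) at the right.
- jar4: Lidded glass dessert jar, upright cylinder 54 mm in diameter and 75 mm high with a pale wooden lid, about 0.22 kg; origin at the centre of its underside. Two to four of the four like jars are present, in any places on the flat aluminium baking sheet (300 by 220 by 2 thick, fixed) at the right.
- ramekin: White ramekin 62 in diameter, 42 high, standing among the jars: not to be moved. Origin at the centre of its underside.
- shaker: Steel sugar shaker 48 in diameter, 89 high, standing among the jars: not to be moved. Origin at the centre of its underside.
- cup: White coffee cup 62 in diameter, 62 high, with a small handle, behind the jars: not to be moved. Origin under its centre.
- spatula: Cake spatula 260 long lying beyond the board at the left: not to be moved. Origin at its middle.

How it is judged (in metres and radians):
On the way, in this order (a step that is already met when the one before it is completed fails the run):
1. the damper is fully shut with the cover still seated (value of joint damper below 0.005 m and distance between cover and rim below 0.007 m and angle between cover's own z axis and vertical below 0.02 rad and angle between the x axis of cover and the x axis of well, either way round below 0.05 rad), for 0.2 s.
2. the cover lies flat on the wooden board, let go, with the damper shut (value of joint damper below 0.005 m and z of cover in the frame of board below 0.02 m and horizontal distance between cover and board below 0.12 m and angle between cover's own z axis and vertical below 0.05 rad and contact force between cover and the fingers below 0.1 N and linear speed of cover below 0.03 m/s), for 0.3 s.
3. every jar stands upright in a pocket, pocket 1 onward with none skipped, with the damper shut (value of joint damper below 0.005 m and (distance between jar1 and pocket1 below 0.012 m or distance between jar1 and pocket2 below 0.012 m or distance between jar1 and pocket3 below 0.012 m or distance between jar1 and pocket4 below 0.012 m) and (distance between jar2 and pocket1 below 0.012 m or distance between jar2 and pocket2 below 0.012 m or distance between jar2 and pocket3 below 0.012 m or distance between jar2 and pocket4 below 0.012 m) and (distance between jar3 and pocket1 below 0.012 m or distance between jar3 and pocket2 below 0.012 m or distance between jar3 and pocket3 below 0.012 m or distance between jar3 and pocket4 below 0.012 m) and (distance between jar4 and pocket1 below 0.012 m or distance between jar4 and pocket2 below 0.012 m or distance between jar4 and pocket3 below 0.012 m or distance between jar4 and pocket4 below 0.012 m) and angle between each of jar1, jar2, jar3, jar4's own z axis and vertical below 0.12 rad and distance between any of jar1, jar2, jar3, jar4 and pocket1 below 0.012 m and distance between any of jar1, jar2, jar3, jar4 and pocket2 below 0.012 m and (not (distance between any of jar1, jar2, jar3, jar4 and pocket4 below 0.012 m) or distance between any of jar1, jar2, jar3, jar4 and pocket3 below 0.012 m)), for 0.3 s.
4. the cover is seated over both pins and let go, with the damper shut (all of step 1 and contact force between cover and the fingers below 0.1 N), for 0.3 s.
At the end, for the whole second after the job is handed in: The damper grip is within 5 mm of the brass marker along the track; the cover is seated on both pins (within 7 mm, flat within 0.02 rad) and at rest; every jar stands upright (0.12 rad) within 12 mm of a pocket's floor centre, pocket 1 onward, none skipped (x of damper_grip in the frame of marker between -0.005 and 0.005 m and linear speed of cover below 0.02 m/s and distance between cover and rim below 0.007 m and angle between cover's own z axis and vertical below 0.02 rad and angle between the x axis of cover and the x axis of well, either way round below 0.05 rad and (distance between jar1 and pocket1 below 0.012 m or distance between jar1 and pocket2 below 0.012 m or distance between jar1 and pocket3 below 0.012 m or distance between jar1 and pocket4 below 0.012 m) and (distance between jar2 and pocket1 below 0.012 m or distance between jar2 and pocket2 below 0.012 m or distance between jar2 and pocket3 below 0.012 m or distance between jar2 and pocket4 below 0.012 m) and (distance between jar3 and pocket1 below 0.012 m or distance between jar3 and pocket2 below 0.012 m or distance between jar3 and pocket3 below 0.012 m or distance between jar3 and pocket4 below 0.012 m) and (distance between jar4 and pocket1 below 0.012 m or distance between jar4 and pocket2 below 0.012 m or distance between jar4 and pocket3 below 0.012 m or distance between jar4 and pocket4 below 0.012 m) and angle between each of jar1, jar2, jar3, jar4's own z axis and vertical below 0.12 rad and distance between any of jar1, jar2, jar3, jar4 and pocket1 below 0.012 m and distance between any of jar1, jar2, jar3, jar4 and pocket2 below 0.012 m and (not (distance between any of jar1, jar2, jar3, jar4 and pocket4 below 0.012 m) or distance between any of jar1, jar2, jar3, jar4 and pocket3 below 0.012 m)); the robot touches nothing.
It fails at once if the cover is off the well while the damper is open (distance between cover and rim above 0.03 m and value of joint damper above 0.012 m).
It fails at once if another thing on the counter is moved by more than 5 cm (distance of any of ramekin, shaker, cup, spatula from where it was at the start of the episode above 0.05 m).
Of jar1, jar2, jar3, jar4 only 2 to 4 are there at a start; the rules pass over those that are not, and their reading is None.
At some moment in a run one of jar1, jar2, jar3, jar4 may be knocked a few centimetres aside while the robot is not near it.
It also fails if it takes over 210 s, if anything falls off the work surface, if the arm or the gripper's body presses on something with over 40 N, if the wrist force passes 120 N, or if a joint passes its speed limit or range.

## Working session

There is one attempt and no reset: what is moved stays moved. The work goes in short steps, Python scripts to look and compute and a tool call to move; the robot and the scene stay as the last step left them, time stands still between calls to the robot, and variables do not carry over. Pictures are saved under pics/ and viewed, at most 14 in all, crops included, and the job is handed in when it is done.

Besides the shell and the picture viewer there is one more tool, called as name([rows], argument=value, ...), one row to a line, values as JSON. apply_moves: Moves the arm, as the interface text tells. Its arguments: {"type":"object","properties":{"deltas":{"type":"array"},"grip_force":{"type":"number"}},"required":["deltas"]}

```bash
mkdir -p pics; ls; python3 - <<'E'
from bench import *
import cv2,numpy as np
s=sense();print({k:np.round(v,2) for k,v in s.items()})
for n in ("scene","side","wrist"):
    print(n,{k:np.round(v,4).tolist() for k,v in camera_info(n).items()})
    cv2.imwrite(f"pics/{n}0.png",snapshot(n)[...,::-1])
E
```

```text
pics
{'time': np.float64(0.0), 'joint_pos': array([68.1 ,  7.52, 85.33, -0.  , 87.26, -4.89]), 'qd': array([ 0.05,  0.01,  0.04,  0.06, -0.06,  0.06]), 'joint_efforts': array([-0.000e+00, -5.694e+01, -5.005e+01, -0.000e+00,  1.000e-02,
        0.000e+00]), 'tool_pos': array([175.26, 573.29, 244.25]), 'tcp_rot': array([-1.7990e+02, -1.0000e-02,  1.6299e+02]), 'ft_force': array([0.75, 0.54, 0.7 ]), 'wrist_torque': array([-0.03, -0.03,  0.01]), 'grip_force': np.float64(0.0), 'finger_gap': np.float64(85.14)}
scene {'vertical_fov': 50.4665, 'cx': 259.7093, 'cy': 195.4228, 'origin': [1429.2529, 520.9927, 822.0549], 'rotation': [52.8511, 0.3795, 116.8761]}
side {'vertical_fov': 52.4606, 'cx': 250.4242, 'cy': 191.4829, 'origin': [259.2601, -668.4142, 728.7314], 'rotation': [51.345, -0.4255, -23.7204]}
wrist {'vertical_fov': 58.8631, 'cx': 255.3078, 'cy': 188.6316, 'tool_from_camera': [[0.0008, 0.949, 0.3153, 80.1342], [1.0, -0.0007, -0.0005, -0.5601], [-0.0002, 0.3153, -0.949, -128.1041], [0.0, 0.0, 0.0, 1.0]]}
```

View pics/scene0.png

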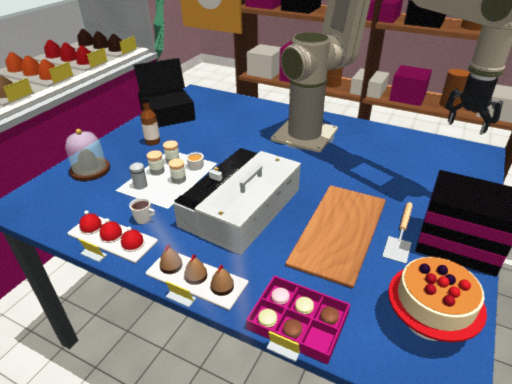

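View pics/side0.png

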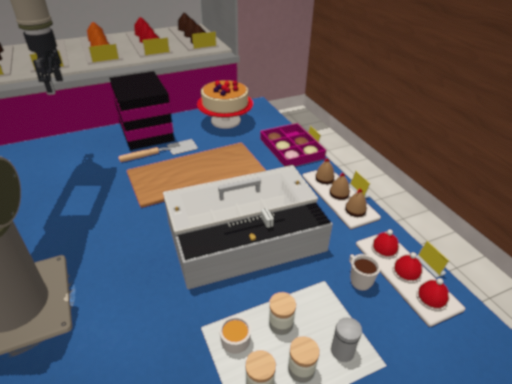

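The scene view shows the well in the middle with its cover seated (handle ~(251,177)), the damper grip at ~(215,172), the board on the right of the picture, and three jar lids at (155,157), (171,147), (177,164). The side view shows the same three jars at (283,302), (304,347), (261,361), with the ramekin at (235,328), the shaker at (347,335), the grip at (267,217) and the marker at (252,237).

```bash
cat > h.py <<'E'
from bench import *
import cv2,numpy as np
from scipy.spatial.transform import Rotation as R
def cam(name,s=None):
    c=camera_info(name); f=192/np.tan(np.radians(c["vertical_fov"]/2))
    if name=="wrist":
        s=s or sense(); T=np.array(c["tool_from_camera"]); Rt=R.from_euler("xyz",s["tcp_rot"],degrees=True).as_matrix()
        return f,c["cx"],c["cy"],np.array(s["tool_pos"])+Rt@T[:3,3],Rt@T[:3,:3]
    r=np.array(c["rotation"]); Rm=R.from_euler("xyz",r,degrees=True).as_matrix() if r.shape==(3,) else r
    return f,c["cx"],c["cy"],np.array(c["origin"]),Rm
def ray(C,p):
    f,cx,cy,o,Rm=C; d=Rm@np.array([(p[0]-cx)/f,-(p[1]-cy)/f,-1.]); return o,d/np.linalg.norm(d)
def plane(C,p,z):
    o,d=ray(C,p); return o+d*(z-o[2])/d[2]
def tri(*cp):
    A=np.zeros((3,3));b=np.zeros(3);rs=[ray(C,p) for C,p in cp]
    for o,d in rs:
        P=np.eye(3)-np.outer(d,d);A+=P;b+=P@o
    x=np.linalg.solve(A,b); return x,[np.linalg.norm((np.eye(3)-np.outer(d,d))@(x-o)) for o,d in rs]
def proj(C,X):
    f,cx,cy,o,Rm=C; v=Rm.T@(np.array(X)-o); return np.array([cx-f*v[0]/v[2],cy+f*v[1]/v[2]])
E
python3 - <<'E'
from h import *
S,D=cam("scene"),cam("side")
for n,a,b in [("handle",(251,177),(240,188)),("grip",(215,172),(267,215)),("jarA",(155,156),(304,346)),("jarB",(171,146),(261,360)),("jarC",(177,163),(283,301)),("ram",(196,158),(235,328)),("shk",(138,168),(347,325))]:
    x,e=tri((S,a),(D,b)); print(n,x.round(),np.round(e,1))
E
```

```text
handle [546.  39. 129.] [0.3 0.3]
grip [567. -75. 126.] [0.1 0.1]
jarA [ 504. -365.   70.] [0.7 0.7]
jarB [ 422. -358.   69.] [0.6 0.6]
jarC [ 512. -266.   73.] [0.3 0.3]
ram [ 410. -262.   37.] [0.5 0.5]
shk [ 598. -362.   75.] [0.1 0.1]
```

apply_moves([
  [-0.5, -0.5, -0.9, 0, 0, 0, 1],
  [-1, -0.87, -0.9, 0, 0, 0, 1],
  [-1, -0.87, -0.8, 0, 0, 0, 1],
  [-1, -0.87, -0.8, 0, 0, 0, 1],
  [-1, -0.87, -0.8, 0, 0, 0, 1],
  [-1, -0.87, -0.8, 0, 0, 0, 1],
  [-1, -0.87, -0.8, 0, 0, 0, 1],
  [-1, -0.87, 0, 0, 0, 0, 1],
])

```text
time: 1.15
tool_pos: [333.7, 318.1, 421.6]
tcp_rot: [179.8, 0.1, 163.0]
ft_force: [0.8, 0.2, 0.2]
finger_gap: 85.5
grip_force: 0.0
```

apply_moves([
  [-1, -0.87, 0, 0, 0, 0, 1],
  [-1, -0.87, 0, 0, 0, 0, 1],
  [-1, -0.87, 0, 0, 0, 0, 1],
  [-1, -0.87, 0, 0, 0, 0, 1],
  [-1, -0.87, 0, 0, 0, 0, 1],
  [-1, -0.87, 0, 0, 0, 0, 1],
  [-1, -0.87, 0, 0, 0, 0, 1],
  [-0.5, -0.87, 0, 0, 0, 0, 1],
])

```text
time: 2.15
tool_pos: [487.5, 52.0, 418.5]
tcp_rot: [-180.0, -0.1, 163.0]
ft_force: [-0.5, 0.5, -0.6]
finger_gap: 85.4
grip_force: 0.0
```

apply_moves([
  [-0.5, -0.5, 0, 0, 0, -0.9, 1],
  [-0.4, -0.3, 0, 0, 0, -0.9, 1],
  [0, 0, 0, 0, 0, -0.9, 1],
  [0, 0, 0, 0, 0, -0.9, 1],
  [0, 0, 0, 0, 0, 0, 1],
  [0, 0, 0, 0, 0, 0, 1],
])

```text
time: 2.9
tool_pos: [506.5, 23.3, 419.1]
tcp_rot: [180.0, -0.0, 179.4]
ft_force: [0.2, -0.1, 0.3]
finger_gap: 85.2
grip_force: 0.0
```

```bash
python3 - <<'E'
from h import *
import pickle
s=sense(); im=snapshot("wrist"); cv2.imwrite("pics/w1.png",im[...,::-1]); pickle.dump(s,open("w1.pkl","wb"))
print(s["tool_pos"],s["tcp_rot"],s["time"])
E
```

```text
[506.48476077  23.32081719 419.14616897] [ 1.79999440e+02 -1.46448527e-02  1.79413057e+02] 2.9
```

View pics/w1.png

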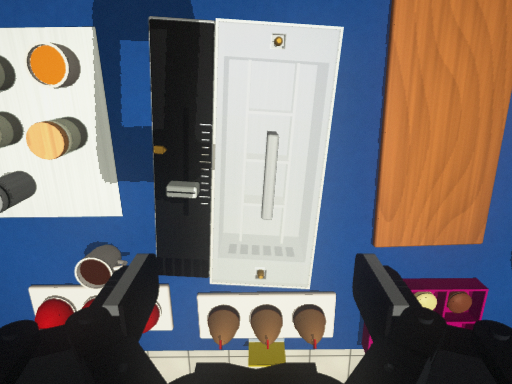

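The wrist picture (up is towards the robot, right is +y) shows the cover with brass pins at (279,41) and (261,273), the handle bar from (271,133) to (267,218), the damper grip at (183,190), the marker at (159,150), and board edges ending at (374,247) and (484,243).

```bash
python3 - <<'E'
from h import *
import pickle
s=pickle.load(open("w1.pkl","rb")); C=cam("wrist",s); im=cv2.imread("pics/w1.png"); hsv=cv2.cvtColor(im,cv2.COLOR_BGR2HSV)
def blobs(m,box,amin=8):
    x0,y0,x1,y1=box; n,l,st,ce=cv2.connectedComponentsWithStats(m[y0:y1,x0:x1].astype(np.uint8))
    return [((ce[i]+[x0,y0]).round(1).tolist(),st[i].tolist()) for i in range(1,n) if st[i][4]>=amin]
brass=cv2.inRange(hsv,(12,90,60),(32,255,255))>0
p1=blobs(brass,(265,28,295,55)); p2=blobs(brass,(248,262,275,285)); mk=blobs(brass,(150,138,175,160))
print(p1,p2,mk)
gr=blobs(hsv[...,2]>130,(158,178,199,202),20); print("grip",gr)
P=[plane(C,b[0][0],111) for b in (p1,p2)]; print("pins",np.round(P,1))
d=P[1]-P[0]; c=(P[0]+P[1])/2; yaw=np.arctan2(d[1],d[0]); print("len",np.hypot(*d[:2]),"yaw",np.degrees(yaw),"c",c)
def W(p): v=p-c; return np.array([np.cos(yaw)*v[0]+np.sin(yaw)*v[1],-np.sin(yaw)*v[0]+np.cos(yaw)*v[1]]).round(1)
print("marker well",W(plane(C,mk[0][0],107)) )
for g in gr: print("grip well",W(plane(C,g[0],132)))
for p in [(216,19),(343,28),(311,289),(210,283)]: print("corner",W(plane(C,p,108)))
for p in [(271,133),(267,218)]: print("handle",plane(C,p,148).round(1),W(plane(C,p,148)))
for p in [(374,247),(484,243),(391,0),(511,110)]: print("board",plane(C,p,14).round(1))
S,D=cam("scene"),cam("side")
for p in [(387,194),(347,188),(291,268),(354,285)]: print("board scene",plane(S,p,14).round(0))
E
```

```text
[([278.1, 40.9], [10, 9, 7, 9, 54])] [([260.3, 274.2], [10, 8, 6, 9, 41])] [([159.1, 149.4], [3, 8, 14, 8, 91])]
grip [([181.8, 191.2], [9, 8, 30, 12, 264])]
pins [[387.5  50.7 111. ]
 [704.   28.2 111. ]]
len 317.27354222288164 yaw -4.071537313478448 c [545.76811583  39.42002656 111.        ]
marker well [ -18.6 -144.9]
grip well [  28.8 -110.3]
corner [-177.9  -74.1]
corner [-177.5   75.2]
corner [181.4  78.2]
corner [180.3 -74. ]
handle [490.2  41.2 148. ] [-55.5  -2.2]
handle [598.3  36.7 148. ] [52.6  1. ]
board [712.9 228.5  14. ]
board [706.9 419.6  14. ]
board [327.9 213.6  14. ]
board [479.9 415.   14. ]
board scene [287. 406.  14.]
board scene [313. 278.  14.]
board scene [728. 253.  14.]
board scene [710. 419.  14.]
```

apply_moves([
  [0, 0, 0, 0, 0, 0.76, 0],
  [-0.84, -0.78, 1, 0, 0, 0, 0],
  [-0.84, -0.78, 1, 0, 0, 0, 0],
  [-0.84, -0.78, 1, 0, 0, 0, 0],
  [-0.84, -0.78, 1, 0, 0, 0, 0],
  [0, 0, 1, 0, 0, 0, 0],
  [0, 0, 1, 0, 0, 0, 0],
  [0, 0, 1, 0, 0, 0, 0],
])

```text
time: 3.95
tool_pos: [600.5, -77.2, 208.1]
tcp_rot: [180.0, -0.0, 175.9]
ft_force: [0.2, 0.6, -0.3]
finger_gap: -0.1
grip_force: 0.0
```

```bash
cat >> h.py <<'E'
WC=np.array([545.8,39.4]);WY=np.radians(-4.07)
def W(p): v=np.array(p)[:2]-WC; c,s_=np.cos(WY),np.sin(WY); return np.array([c*v[0]+s_*v[1],-s_*v[0]+c*v[1]]).round(1)
def W2(w): c,s_=np.cos(WY),np.sin(WY); return WC+np.array([c*w[0]-s_*w[1],s_*w[0]+c*w[1]])
def shot(n,name):
    import pickle; s=sense(); im=snapshot(n)[...,::-1].copy(); cv2.imwrite(f"pics/{name}.png",im); pickle.dump(s,open(f"{name}.pkl","wb")); return s,im,cam(n,s)
def blobs(m,box,amin=8):
    x0,y0,x1,y1=box; n,l,st,ce=cv2.connectedComponentsWithStats(m[y0:y1,x0:x1].astype(np.uint8))
    return [((ce[i]+[x0,y0]).round(1),st[i].tolist()) for i in range(1,n) if st[i][4]>=amin]
E
python3 - <<'E'
from h import *
s,im,C=shot("wrist","w2"); print(s["tool_pos"],s["tcp_rot"],W(s["tool_pos"]))
print("tips",proj(C,np.array(s["tool_pos"])-[0,0,14]))
E
```

```text
[600.54610115 -77.16760857 208.14813323] [ 1.79998931e+02 -1.11088244e-02  1.75949525e+02] [  62.9 -112.4]
tips [256.64253135 255.26551549]
```

View pics/w2.png

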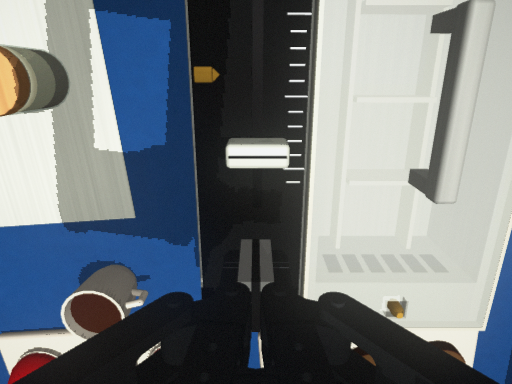

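The picture shows the grip block at (258,153), the marker at (206,74), the closed fingers at (256,255) beyond the grip, and the track running parallel to the picture's columns. I go down behind the grip and push.

```bash
python3 - <<'E'
from h import *
import pickle
s=pickle.load(open("w2.pkl","rb")); C=cam("wrist",s)
for n,p,z in [("grip far edge top?",(258,144),132),("grip near",(258,165),132),("grip ctr",(258,150),132),("gripL",(226,150),132),("gripR",(290,150),132),("marker",(206,74.5),107),("pin",(396,308),112)]: print(n,W(plane(C,p,z)))
E
```

```text
grip far edge top? [  22.  -111.4]
grip near [  35.1 -111.4]
grip ctr [  25.7 -111.4]
gripL [  25.7 -130.9]
gripR [ 25.6 -91.9]
marker [ -18.  -144.6]
pin [155.9  -2.3]
```

apply_moves([
  [0, 0, 0.9, 0, 0, 0, 0],
  [0, 0, 0.9, 0, 0, 0, 0],
  [0, 0, 0.9, 0, 0, 0, 0],
  [0, 0, 0, 0, 0, 0, 0],
])

```text
time: 4.5
tool_pos: [598.8, -76.7, 126.1]
tcp_rot: [180.0, -0.3, 176.0]
ft_force: [0.5, 0.4, -0.5]
finger_gap: 0.0
grip_force: 0.0
```

apply_moves([
  [0.3, 0, 0, 0, 0, 0, 0],
  [0.4, 0, 0, 0, 0, 0, 0],
  [0.4, 0, 0, 0, 0, 0, 0],
  [0.4, 0, 0, 0, 0, 0, 0],
  [0.4, 0, 0, 0, 0, 0, 0],
  [0.4, 0, 0, 0, 0, 0, 0],
  [0.4, 0, 0, 0, 0, 0, 0],
  [0.3, 0, 0, 0, 0, 0, 0],
])

```text
time: 5.5
tool_pos: [509.9, -70.8, 128.2]
tcp_rot: [180.0, -0.0, 176.0]
ft_force: [2.8, 0.5, 2.3]
finger_gap: 0.6
grip_force: 1.5
```

apply_moves([
  [0.1, 0, 0, 0, 0, 0, 0],
  [0.07, 0, 0, 0, 0, 0, 0],
  [0, 0, 0, 0, 0, 0, 0],
])

```text
time: 5.88
tool_pos: [505.3, -70.5, 128.0]
tcp_rot: [180.0, -0.1, 176.0]
ft_force: [0.7, -0.3, 0.4]
finger_gap: -0.1
grip_force: 0.3
```

apply_moves([
  [0.12, 0, 0, 0, 0, 0, 0],
  [0.0, 0, 0, 0, 0, 0, 0],
])

```text
time: 6.12
tool_pos: [501.7, -70.2, 128.0]
tcp_rot: [180.0, -0.0, 176.0]
ft_force: [0.7, -0.2, 0.1]
finger_gap: 0.1
grip_force: 0.5
```

apply_moves([
  [0.1, 0, 0, 0, 0, 0, 0],
  [0, 0, 0, 0, 0, 0, 0],
])

```text
time: 6.38
tool_pos: [501.3, -70.2, 128.3]
tcp_rot: [-180.0, 0.3, 176.0]
ft_force: [16.0, -0.9, -11.9]
finger_gap: 0.1
grip_force: 8.1
```

apply_moves([
  [0.07, 0, 0, 0, 0, 0, 0],
  [0, 0, 0, 0, 0, 0, 0],
])

```text
time: 6.62
tool_pos: [501.0, -70.2, 128.5]
tcp_rot: [-180.0, 0.6, 176.0]
ft_force: [25.7, -1.3, -19.2]
finger_gap: -0.3
grip_force: 13.3
```

apply_moves([
  [-0.5, 0, 0, 0, 0, 0, 0],
  [0, 0, -1, 0, 0, 0, 1],
  [0, 0, -1, 0, 0, 0, 1],
  [-0.3, 0.94, -1, 0, 0, 0, 1],
  [-0.3, 0.94, -1, 0, 0, 0, 1],
  [-0.3, 0.94, -0.5, 0, 0, 0, 1],
  [0, 0.93, 0, 0, 0, 0, 1],
  [0, 0, 0, 0, 0, 0, 1],
])

```text
time: 7.62
tool_pos: [546.4, 41.0, 263.1]
tcp_rot: [180.0, -0.1, 176.2]
ft_force: [0.8, -0.5, -0.5]
finger_gap: 85.0
grip_force: 0.0
```

```bash
python3 - <<'E'
from h import *
s,im,C=shot("wrist","w3"); print(s["tool_pos"],s["tcp_rot"],W(s["tool_pos"]))
print("handle c",proj(C,[*WC,148]))
E
```

```text
[546.43944167  40.96623113 263.06575667] [ 1.79989889e+02 -6.04445507e-02  1.76152985e+02] [0.5 1.6]
handle c [253.97741528 187.43522005]
```

View pics/w3.png

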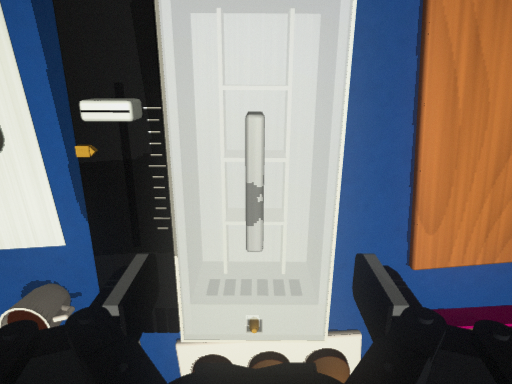

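The picture shows the damper shut (grip at (110,110), robot-side of the marker at (86,152)), the handle bar running straight down column 255 from row 112 to 252, and the far pin at (254,326).

```bash
python3 - <<'E'
from h import *
import pickle
s=pickle.load(open("w3.pkl","rb")); C=cam("wrist",s);C1=cam("wrist",pickle.load(open("w1.pkl","rb")))
im=cv2.imread("pics/w3.png"); hsv=cv2.cvtColor(im,cv2.COLOR_BGR2HSV)
for a,b in [((255,112),(271.5,131)),((255,252),(267,219))]:
    x,e=tri((C,a),(C1,b)); print(x.round(1),np.round(e,1),W(x))
for b in blobs(cv2.inRange(hsv,(12,90,60),(32,255,255))>0,(240,312,270,340)): print("pin",b,W(plane(C,b[0],111)))
for p in [(255,112),(255,252),(255,182)]: print(W(plane(C,p,148)))
print("grip",W(plane(C,(110,105),132)),"marker tip",W(plane(C,(96,151.5),107)))
for p in [(414,268),(423,0),(512,264)]: print("board",plane(C,p,14).round(1))
E
```

```text
[494.3  43.6 107. ] [0.1 0.1] [-51.7   0.6]
[598.   36.6 152. ] [0.1 0.1] [52.3  1. ]
pin (array([253.8, 325.6]), [10, 8, 9, 13, 102]) [157.6   0.2]
[-55.6   0.5]
[54.5  1. ]
[-4.3  0.8]
grip [ -58.6 -107.1] marker tip [ -18.1 -134.4]
board [710.  230.8  14. ]
board [406.4 215.5  14. ]
board [712.4 353.6  14. ]
```

apply_moves([
  [0, -0.02, 1, 0, 0, 0, 1],
  [0, 0, 1, 0, 0, 0, 1],
  [0, 0, 1, 0, 0, 0, 1],
  [0, 0, 0.9, 0, 0, 0, 1],
  [0, 0, 0.4, 0, 0, 0, 1],
  [0, 0, 0, 0, 0, 0, 1],
  [0, 0, 0, 0, 0, 0, 0],
  [0, 0, 0, 0, 0, 0, 0],
], grip_force=60)

```text
time: 8.68
tool_pos: [547.6, 38.7, 135.7]
tcp_rot: [180.0, 0.1, 176.0]
ft_force: [0.8, -0.3, 0.5]
finger_gap: 51.7
grip_force: 0.0
```

apply_moves([
  [0, 0, 0, 0, 0, 0, 0],
  [0, 0, 0, 0, 0, 0, 0],
  [0, 0, 0, 0, 0, 0, 0],
])

```text
time: 9.05
tool_pos: [547.1, 39.0, 134.9]
tcp_rot: [180.0, 0.1, 176.0]
ft_force: [-0.4, 1.0, 3.2]
finger_gap: 12.9
grip_force: 59.7
```

apply_moves([
  [0, 0, -0.2, 0, 0, 0, 0],
  [0, 0, -0.4, 0, 0, 0, 0],
  [0, 0, -0.6, 0, 0, 0, 0],
  [0, 0, -0.8, 0, 0, 0, 0],
  [0, 0, -0.8, 0, 0, 0, 0],
  [0.1, 0.4, 0, 0, 0, 0, 0],
  [0.19, 0.7, 0, 0, 0, 0, 0],
  [0.19, 0.9, 0, 0, 0, 0, 0],
])

```text
time: 10.05
tool_pos: [535.7, 100.6, 217.3]
tcp_rot: [-180.0, -0.1, 176.0]
ft_force: [0.3, 0.9, -4.5]
finger_gap: 12.9
grip_force: 58.6
```

apply_moves([
  [0.19, 0.9, 0, 0, 0, 0, 0],
  [0.19, 0.9, 0, 0, 0, 0, 0],
  [0.19, 0.9, 0, 0, 0, 0, 0],
  [0.19, 0.9, 0, 0, 0, 0, 0],
  [0.19, 0.9, 0, 0, 0, 0, 0],
  [0.19, 0.9, 0, 0, 0, 0, 0],
  [0.19, 0.9, 0, 0, 0, 0, 0],
  [0.14, 0.82, 0, 0, 0, 0, 0],
])

```text
time: 11.05
tool_pos: [506.1, 317.3, 217.1]
tcp_rot: [-180.0, -0.1, 176.1]
ft_force: [0.6, 0.0, -4.5]
finger_gap: 12.9
grip_force: 58.6
```

apply_moves([
  [0, 0, 0.5, 0, 0, 0, 0],
  [0, 0, 0.9, 0, 0, 0, 0],
  [0, 0, 0.9, 0, 0, 0, 0],
  [0, 0, 0.9, 0, 0, 0, 0],
  [0, 0, 0.9, 0, 0, 0, 0],
  [0, 0, 0.6, 0, 0, 0, 0],
  [0, 0, 0.4, 0, 0, 0, 0],
  [0, 0, 0, 0, 0, 0, 0],
])

```text
time: 12.05
tool_pos: [506.7, 315.4, 64.3]
tcp_rot: [-179.9, -0.1, 176.0]
ft_force: [-0.2, 0.4, -5.1]
finger_gap: 12.9
grip_force: 58.8
```

apply_moves([
  [0, 0, 0.25, 0, 0, 0, 0],
  [0, 0, 0.2, 0, 0, 0, 0],
  [0, 0, 0, 0, 0, 0, 0],
])

```text
time: 12.42
tool_pos: [507.1, 315.7, 51.3]
tcp_rot: [-180.0, -0.0, 176.0]
ft_force: [-0.1, 0.2, -4.9]
finger_gap: 13.3
grip_force: 58.8
```

apply_moves([
  [0, 0, 0.06, 0, 0, 0, 0],
  [0, 0, 0, 0, 0, 0, 0],
])

```text
time: 12.68
tool_pos: [507.4, 315.8, 50.1]
tcp_rot: [180.0, 0.0, 176.0]
ft_force: [-0.9, 0.0, -4.6]
finger_gap: 13.3
grip_force: 58.8
```

apply_moves([
  [0, 0, 0.05, 0, 0, 0, 0],
  [0, 0, 0, 0, 0, 0, 0],
])

```text
time: 12.92
tool_pos: [507.7, 315.9, 49.0]
tcp_rot: [180.0, 0.0, 176.0]
ft_force: [-0.7, -0.9, -0.0]
finger_gap: 13.0
grip_force: 59.3
```

apply_moves([
  [0, 0, 0, 0, 0, 0, 1],
  [0, 0, 0, 0, 0, 0, 1],
  [0, 0, 0, 0, 0, 0, 1],
  [0, 0, 0, 0, 0, 0, 1],
  [0, 0, -0.3, 0, 0, 0, 1],
  [0, 0, -1, 0, 0, 0, 1],
  [0, 0, -1, 0, 0, 0, 1],
  [0, 0, -1, 0, 0, 0, 1],
])

```text
time: 13.92
tool_pos: [507.5, 315.9, 149.2]
tcp_rot: [180.0, 0.0, 176.0]
ft_force: [-0.1, -0.2, -0.0]
finger_gap: 85.4
grip_force: 0.0
```

apply_moves([
  [0, -0.3, -1, 0, 0, 0, 1],
  [0, -0.6, -1, 0, 0, 0, 1],
  [0, -1, -1, 0, 0, 0, 1],
  [0, -1, -1, 0, 0, 0, 1],
  [0, -1, -1, 0, 0, 0, 1],
  [0, -1, -1, 0, 0, 0, 1],
  [0, -1, 0, 0, 0, 0, 1],
  [0, -1, 0, 0, 0, 0, 1],
])

```text
time: 14.92
tool_pos: [493.0, 108.4, 329.0]
tcp_rot: [180.0, 0.1, 176.0]
ft_force: [-0.6, 1.0, 0.1]
finger_gap: 85.2
grip_force: 0.0
```

apply_moves([
  [0, -1, 0, 0, 0, 0, 1],
  [0, -1, 0, 0, 0, 0, 1],
  [0, -1, 0, 0, 0, 0, 1],
  [0, -1, 0, 0, 0, 0, 1],
  [0, -1, 0, 0, 0, 0, 1],
  [0, -1, 0, 0, 0, 0, 1],
  [0, -1, 0, 0, 0, 0, 1],
  [0, -1, 0, 0, 0, 0, 1],
])

```text
time: 15.92
tool_pos: [476.1, -131.0, 328.4]
tcp_rot: [-180.0, 0.1, 176.0]
ft_force: [1.2, 0.2, 0.8]
finger_gap: 85.3
grip_force: 0.0
```

apply_moves([
  [0, -1, 0, 0, 0, 0, 1],
  [0, -1, 0, 0, 0, 0, 1],
  [0, -1, 0, 0, 0, 0, 1],
  [0, -1, 0, 0, 0, 0, 1],
  [0, -1, 0, 0, 0, 0, 1],
  [0, -1, 0, 0, 0, 0, 1],
  [0, 0, 0, 0, 0, 0, 1],
  [0, 0, 0, 0, 0, 0, 1],
])

```text
time: 16.92
tool_pos: [463.8, -309.2, 327.9]
tcp_rot: [180.0, 0.0, 176.0]
ft_force: [-0.1, 0.7, 0.2]
finger_gap: 85.4
grip_force: 0.0
```

```bash
python3 - <<'E'
from h import *
s,im,C=shot("wrist","w4"); print(s["tool_pos"],s["tcp_rot"],s["joint_pos"].round() if hasattr(s["joint_pos"],"round") else s["joint_pos"])
s2,im2,_=shot("scene","s1")
cv2.imwrite("pics/c4.png",np.vstack([im,im2[80:296]]))
E
```

```text
[ 463.77269327 -309.2224879   327.85924802] [1.79985054e+02 1.43720004e-02 1.76002403e+02] [ -39.   -0.   85.    0.   95. -125.]
```

View pics/c4.png

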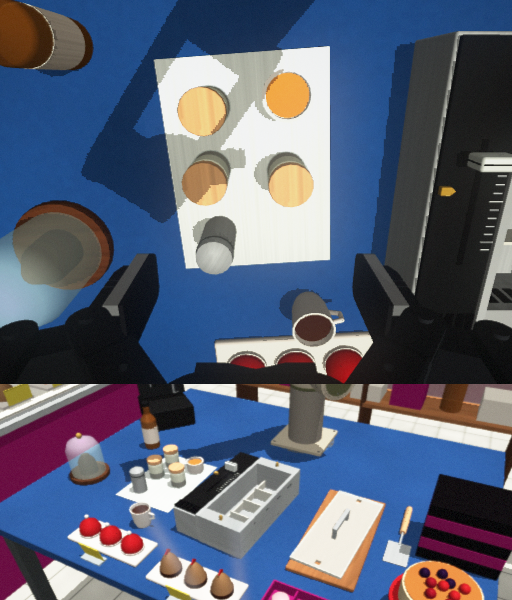

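The picture shows three jar lids at about (202,111), (206,183) and (291,184), the ramekin at (288,96), the shaker at (215,250) and the cup at (313,325). The scene view confirms the cover is flat on the board and the well is open.

```bash
cat >> h.py <<'E'
def lids(im,C,box,z=77):
    hsv=cv2.cvtColor(im,cv2.COLOR_BGR2HSV); m=cv2.inRange(hsv,(8,60,60),(24,190,255))
    m=cv2.morphologyEx(m,cv2.MORPH_OPEN,np.ones((5,5))); o=[]
    x0,y0,x1,y1=box
    for c in cv2.findContours(m[y0:y1,x0:x1],cv2.RETR_EXTERNAL,cv2.CHAIN_APPROX_NONE)[0]:
        if cv2.contourArea(c)<300: continue
        (u,v),r=cv2.minEnclosingCircle(c); e=cv2.fitEllipse(cv2.convexHull(c)); u,v=e[0]; o.append((round(u+x0,1),round(v+y0,1),np.round(e[1],0).tolist(),plane(C,(u+x0,v+y0),z).round(1).tolist()))
    return o
E
python3 - <<'E'
from h import *
import pickle
s=pickle.load(open("w4.pkl","rb")); C=cam("wrist",s); S=cam("scene"); D=cam("side")
im=cv2.imread("pics/w4.png")
for l in lids(im,C,(165,60,325,230)): print(l,"scene",proj(S,l[3]).round(),"side",proj(D,l[3]).round())
# height check: triangulate with scene/side lids
sd=cv2.imread("pics/side0.png"); print("side",[(l[:3]) for l in lids(sd,D,(225,280,330,384))])
E
```

```text
(290.2, 184.2, [45.0, 45.0], [506.7, -271.9, 77.0]) scene [176. 161.] side [282. 303.]
(204.3, 182.6, [45.0, 46.0], [497.8, -371.7, 77.0]) scene [155. 153.] side [303. 349.]
(201.8, 110.7, [49.0, 50.0], [416.0, -365.0, 77.0]) scene [170. 143.] side [260. 363.]
(287.2, 94.8, [44.0, 46.0], [405.7, -271.4, 77.0]) scene [193. 147.] side [234. 321.]
side [(259.9, 366.0, [30.0, 33.0]), (303.8, 351.4, [29.0, 32.0]), (234.9, 330.4, [23.0, 26.0]), (282.2, 305.2, [26.0, 27.0])]
```

apply_moves([
  [-0.68, 0.67, 0.5, 0, 0, 0, 1],
  [-0.67, 0.67, 0.9, 0, 0, 0, 1],
  [0, 0, 1, 0, 0, 0, 1],
  [0, 0, 1, 0, 0, 0, 1],
  [0, 0, 1, 0, 0, 0, 1],
  [0, 0, 1, 0, 0, 0, 1],
  [0, 0, 0.6, 0, 0, 0, 1],
  [0, 0, 0, 0, 0, 0, 1],
], grip_force=40)

```text
time: 18.02
tool_pos: [506.3, -271.4, 146.2]
tcp_rot: [179.9, -0.1, 176.1]
ft_force: [-0.4, 0.6, 0.5]
finger_gap: 85.1
grip_force: 0.0
```

```bash
python3 - <<'E'
from h import *
s,im,C=shot("wrist","w5"); print(s["tool_pos"],s["tcp_rot"])
for l in lids(im,C,(0,0,512,384)): print(l)
E
```

```text
[ 506.27633863 -271.35662821  146.22466971] [ 1.79921799e+02 -1.37659101e-01  1.76051185e+02]
(256.5, 210.9, [83.0, 83.0], [506.1, -271.2, 77.0])
(97.4, 207.7, [82.0, 90.0], [497.2, -369.7, 77.0])
(77.6, 69.3, [94.0, 111.0], [416.1, -363.2, 77.0])
```

View pics/w5.png

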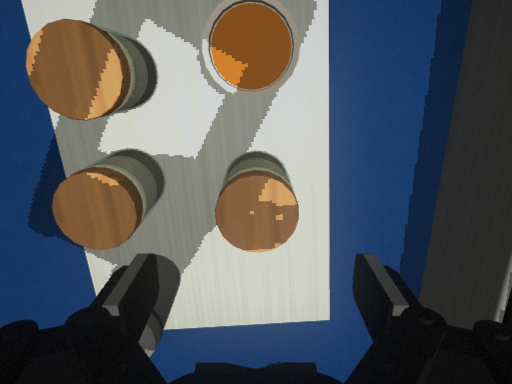

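The lid of the target jar is centred at (256,211) between the open fingers, and its position agrees across both heights. Grasping.

apply_moves([
  [0, 0, 1, 0, 0, 0, 1],
  [0, 0, 1, 0, 0, 0, 1],
  [0, 0, 0.7, 0, 0, 0, 1],
  [0, 0, 0.35, 0, 0, 0, 1],
  [0, 0, 0, 0, 0, 0, 0],
  [0, 0, 0, 0, 0, 0, 0],
  [0, 0, 0, 0, 0, 0, 0],
  [0, 0, 0, 0, 0, 0, 0],
], grip_force=40)

```text
time: 19.08
tool_pos: [508.2, -273.0, 57.8]
tcp_rot: [-179.9, 0.2, 176.0]
ft_force: [0.6, 1.5, 7.1]
finger_gap: 52.9
grip_force: 42.7
```

apply_moves([
  [0, 0, -0.4, 0, 0, 0, 0],
  [0, 0, -1, 0, 0, 0, 0],
  [0, 0, -1, 0, 0, 0, 0],
  [0, 0, -1, 0, 0, 0, 0],
  [0, 0, -1, 0, 0, 0, 0],
  [-0.2, 0.4, -0.9, 0, 0, 0, 0],
  [-0.4, 0.9, 0, 0, 0, 0, 0],
  [-0.4, 1, 0, 0, 0, 0, 0],
])

```text
time: 20.08
tool_pos: [541.9, -205.4, 216.1]
tcp_rot: [-180.0, 0.0, 176.0]
ft_force: [-0.4, -0.1, -2.0]
finger_gap: 53.3
grip_force: 42.6
```

apply_moves([
  [-0.4, 1, 0, 0, 0, 0, 0],
  [-0.4, 1, 0, 0, 0, 0, 0],
  [-0.4, 1, 0, 0, 0, 0, 0],
  [-0.4, 1, 0, 0, 0, 0, 0],
  [-0.4, 1, 0, 0, 0, 0, 0],
  [-0.4, 1, 0, 0, 0, 0, 0],
  [-0.4, 0.9, 0, 0, 0, 0, 0],
  [-0.2, 0.5, 0, 0, 0, 0, 0],
])

```text
time: 21.08
tool_pos: [647.1, 10.8, 215.2]
tcp_rot: [180.0, -0.0, 176.1]
ft_force: [0.1, -0.1, -2.8]
finger_gap: 53.3
grip_force: 42.6
```

apply_moves([
  [-0.1, 0.3, 0, 0, 0, 0, 0],
  [0, 0, 0, 0, 0, 0, 0],
  [0, 0, 0, 0, 0, 0, 0],
])

```text
time: 21.45
tool_pos: [650.3, 17.4, 215.0]
tcp_rot: [-180.0, -0.0, 176.0]
ft_force: [0.5, -0.0, -2.3]
finger_gap: 53.2
grip_force: 42.6
```

```bash
python3 - <<'E'
from h import *
s,im,C=shot("wrist","w6"); print(s["tool_pos"],W(s["tool_pos"]))
for w in (105,35,-35,-105): print(w,proj(C,[*W2((w,0)),15]).round())
for z in (100,152): print("target",proj(C,[*W2((105,0)),z]).round())
E
```

```text
[650.28856549  17.44892822 214.99586287] [105.8 -14.5]
105 [271. 160.]
35 [272.  86.]
-35 [273.   1.]
-105 [275. -98.]
target [275. 187.]
target [280. 214.]
```

View pics/w6.png

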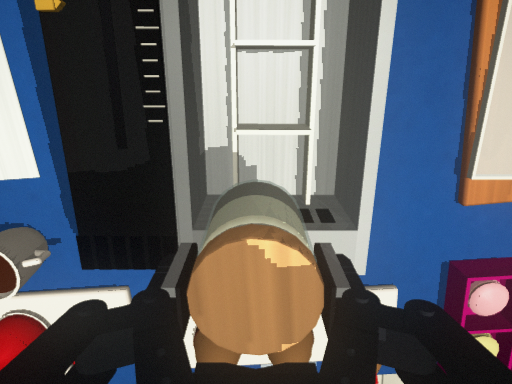

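The jar is held upright; the well is open beyond it, with divider tops at rows 45 and 131 (columns 232–317). I still need about 14 mm in +y, and check against the dividers first.

```bash
python3 - <<'E'
from h import *
import pickle
C=cam("wrist",pickle.load(open("w6.pkl","rb")))
for p in [(232,131),(317,131),(230,45),(319,45),(274,131),(274,45)]: print(p,W(plane(C,p,55)))
for p in [(163,0),(397,0),(178,265),(365,272)]: print("edge",W(plane(C,p,100)))
E
```

```text
(232, 131) [ 70.  -34.9]
(317, 131) [69.8 36.9]
(230, 45) [  2.8 -35.1]
(319, 45) [ 2.7 34.5]
(274, 131) [69.9  0.6]
(274, 45) [ 2.8 -0.7]
edge [-20. -74.]
edge [-20.2  74.7]
edge [171.8 -77.9]
edge [178.1  74.8]
```

apply_moves([
  [0, 0.3, 0, 0, 0, 0, 0],
  [0, 0.19, 0, 0, 0, 0, 0],
  [0, 0, 0.5, 0, 0, 0, 0],
  [0, 0, 1, 0, 0, 0, 0],
  [0, 0, 1, 0, 0, 0, 0],
  [0, 0, 0.8, 0, 0, 0, 0],
  [0, 0, 0.5, 0, 0, 0, 0],
  [0, 0, 0.2, 0, 0, 0, 0],
])

```text
time: 22.5
tool_pos: [650.8, 33.0, 93.4]
tcp_rot: [-180.0, -0.1, 176.0]
ft_force: [0.4, 1.2, -3.3]
finger_gap: 52.9
grip_force: 42.6
```

apply_moves([
  [0, 0, 0.3, 0, 0, 0, 0],
  [0, 0, 0.2, 0, 0, 0, 0],
  [0, 0, 0.15, 0, 0, 0, 0],
  [0, 0, 0, 0, 0, 0, 0],
])

```text
time: 23.0
tool_pos: [651.4, 33.0, 75.3]
tcp_rot: [-180.0, -0.0, 176.0]
ft_force: [-0.1, -0.7, -1.8]
finger_gap: 53.0
grip_force: 42.6
```

Nothing has touched yet. I lower the last 4 mm, release and rise.

apply_moves([
  [0, 0, 0.09, 0, 0, 0, 0],
  [0, 0, 0.06, 0, 0, 0, 0],
  [0, 0, 0, 0, 0, 0, 0],
])

```text
time: 23.38
tool_pos: [651.6, 33.0, 71.1]
tcp_rot: [180.0, 0.0, 176.0]
ft_force: [-0.2, 0.0, -1.4]
finger_gap: 53.0
grip_force: 42.6
```

apply_moves([
  [0, 0, 0, 0, 0, 0, 0.9],
  [0, 0, 0, 0, 0, 0, 0.9],
  [0, 0, 0, 0, 0, 0, 0.9],
  [0, 0, -0.5, 0, 0, 0, 0.9],
  [0, 0, -1, 0, 0, 0, 1],
  [0, 0, -1, 0, 0, 0, 1],
  [0, 0, -1, 0, 0, 0, 1],
  [0, 0, -1, 0, 0, 0, 1],
])

```text
time: 24.38
tool_pos: [651.8, 33.0, 208.5]
tcp_rot: [180.0, 0.1, 176.0]
ft_force: [-0.1, 0.1, 0.1]
finger_gap: 85.4
grip_force: 0.0
```

apply_moves([
  [0.1, -0.4, 0, 0, 0, 0, 1],
  [0.2, -0.8, 0, 0, 0, 0, 1],
  [0.3, -1, 0, 0, 0, 0, 1],
  [0.3, -1, 0, 0, 0, 0, 1],
  [0.3, -1, 0, 0, 0, 0, 1],
  [0.3, -1, 0, 0, 0, 0, 1],
  [0.3, -1, 0, 0, 0, 0, 1],
  [0.3, -1, 0, 0, 0, 0, 1],
])

```text
time: 25.38
tool_pos: [571.4, -180.1, 204.2]
tcp_rot: [180.0, -0.2, 176.0]
ft_force: [-0.2, -0.1, -0.9]
finger_gap: 85.4
grip_force: 0.0
```

apply_moves([
  [0.3, -1, 0, 0, 0, 0, 1],
  [0.3, -1, 0, 0, 0, 0, 1],
  [0.3, -1, 0, 0, 0, 0, 1],
  [0.3, -1, 0, 0, 0, 0, 1],
  [0.3, -1, 0, 0, 0, 0, 1],
  [0.4, -1, 0, 0, 0, 0, 1],
  [0.4, -0.6, 0, 0, 0, 0, 1],
  [0, 0, 0, 0, 0, 0, 1],
])

```text
time: 26.38
tool_pos: [489.1, -372.0, 205.0]
tcp_rot: [179.9, -0.1, 175.9]
ft_force: [0.6, 0.6, 0.4]
finger_gap: 85.3
grip_force: 0.0
```

```bash
python3 - <<'E'
from h import *
s,im,C=shot("wrist","w7"); print(s["tool_pos"],s["tcp_rot"])
for l in lids(im,C,(0,0,512,384)): print(l)
s,im,S=shot("scene","s7")
for l in lids(im,S,(130,120,300,250),90): print("scene",l,W(l[3]))
E
```

```text
[ 489.09759287 -371.96656184  205.02029591] [ 1.79947154e+02 -8.81219369e-02  1.75850709e+02]
(61.1, 252.4, [52.0, 108.0], [538.5, -540.5, 77.0])
(255.7, 193.3, [65.0, 66.0], [497.6, -372.8, 77.0])
(257.0, 86.1, [73.0, 76.0], [416.1, -366.0, 77.0])
```

apply_moves([
  [-0.27, 0, 0.5, 0, 0, 0, 1],
  [0, 0, 1, 0, 0, 0, 1],
  [0, 0, 1, 0, 0, 0, 1],
  [0, 0, 1, 0, 0, 0, 1],
  [0, 0, 0.9, 0, 0, 0, 1],
  [0, 0, 0.5, 0, 0, 0, 1],
  [0, 0, 0, 0, 0, 0, 0],
  [0, 0, 0, 0, 0, 0, 0],
], grip_force=40)

```text
time: 27.48
tool_pos: [500.1, -371.8, 60.3]
tcp_rot: [-179.9, 0.1, 176.0]
ft_force: [0.3, 0.8, -1.6]
finger_gap: 53.0
grip_force: 42.2
```

apply_moves([
  [0, 0, 0, 0, 0, 0, 0],
  [0, 0, 0, 0, 0, 0, 0],
  [0, 0, -0.4, 0, 0, 0, 0],
  [0, 0, -1, 0, 0, 0, 0],
  [0, 0, -1, 0, 0, 0, 0],
  [0, 0, -1, 0, 0, 0, 0],
  [0, 0, -1, 0, 0, 0, 0],
  [0, 0, -0.9, 0, 0, 0, 0],
])

```text
time: 28.48
tool_pos: [499.1, -371.4, 219.9]
tcp_rot: [-180.0, 0.0, 176.0]
ft_force: [-0.5, -0.6, -2.4]
finger_gap: 53.0
grip_force: 42.7
```

apply_moves([
  [-0.14, 0.4, 0, 0, 0, 0, 0],
  [-0.14, 0.9, 0, 0, 0, 0, 0],
  [-0.14, 1, 0, 0, 0, 0, 0],
  [-0.14, 1, 0, 0, 0, 0, 0],
  [-0.14, 1, 0, 0, 0, 0, 0],
  [-0.14, 1, 0, 0, 0, 0, 0],
  [-0.14, 1, 0, 0, 0, 0, 0],
  [-0.14, 1, 0, 0, 0, 0, 0],
])

```text
time: 29.48
tool_pos: [547.2, -153.1, 216.1]
tcp_rot: [179.9, -0.1, 176.0]
ft_force: [-0.8, -0.1, -3.1]
finger_gap: 53.4
grip_force: 42.9
```

apply_moves([
  [-0.14, 1, 0, 0, 0, 0, 0],
  [-0.14, 1, 0, 0, 0, 0, 0],
  [-0.14, 1, 0, 0, 0, 0, 0],
  [-0.14, 1, 0, 0, 0, 0, 0],
  [-0.14, 1, 0, 0, 0, 0, 0],
  [0, 0.9, 0, 0, 0, 0, 0],
  [0, 0.59, 0, 0, 0, 0, 0],
  [0, 0, 0, 0, 0, 0, 0],
])

```text
time: 30.48
tool_pos: [581.8, 38.9, 217.0]
tcp_rot: [180.0, -0.1, 176.1]
ft_force: [0.2, -0.2, -2.5]
finger_gap: 52.5
grip_force: 43.0
```

```bash
python3 - <<'E'
from h import *
s,im,C=shot("wrist","w8"); print(s["tool_pos"],W(s["tool_pos"]))
s,im,S=shot("scene","s8")
cv2.imwrite("pics/c8.png",np.hstack([cv2.imread("pics/w8.png"),cv2.resize(im[130:250,160:320],None,fx=1.7,fy=3.2)[:384]]))
print("p1 at",proj(S,[*W2((105,0)),90]).round(1),"p2",proj(S,[*W2((35,0)),90]).round(1))
E
```

```text
[581.7867956   38.91351576 216.99273069] [35.9  2.1]
p1 at [232.1 206.2] p2 [245.2 193.6]
```

View pics/c8.png

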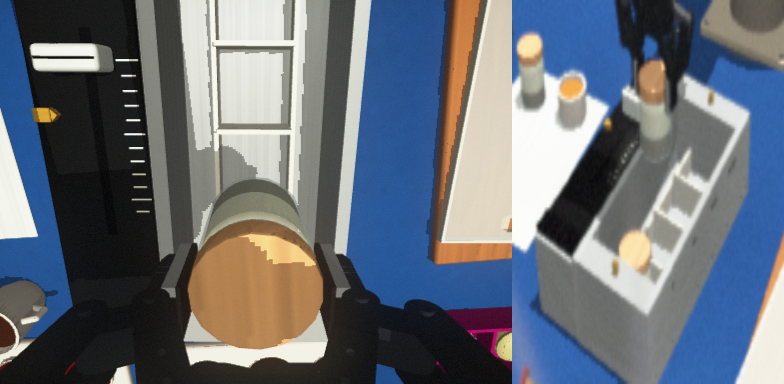

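The second jar hangs centred over pocket 2, and the scene inset shows the first jar's lid standing at pocket 1. Lowering.

apply_moves([
  [-0.03, -0.05, 0, 0, 0, 0, 0],
  [0, 0, 0.5, 0, 0, 0, 0],
  [0, 0, 1, 0, 0, 0, 0],
  [0, 0, 1, 0, 0, 0, 0],
  [0, 0, 0.8, 0, 0, 0, 0],
  [0, 0, 0.6, 0, 0, 0, 0],
  [0, 0, 0.4, 0, 0, 0, 0],
  [0, 0, 0.2, 0, 0, 0, 0],
])

```text
time: 31.58
tool_pos: [583.1, 35.8, 82.4]
tcp_rot: [-180.0, -0.0, 176.0]
ft_force: [0.0, 0.5, -2.4]
finger_gap: 52.9
grip_force: 43.0
```

apply_moves([
  [0, 0, 0.13, 0, 0, 0, 0],
  [0, 0, 0, 0, 0, 0, 0],
])

```text
time: 31.82
tool_pos: [583.5, 36.0, 79.5]
tcp_rot: [180.0, 0.0, 176.0]
ft_force: [-1.2, 0.0, -2.8]
finger_gap: 53.0
grip_force: 43.0
```

apply_moves([
  [0, 0, 0.15, 0, 0, 0, 0],
  [0, 0, 0.08, 0, 0, 0, 0],
  [0, 0, 0, 0, 0, 0, 0],
])

```text
time: 32.2
tool_pos: [583.7, 35.9, 73.2]
tcp_rot: [-180.0, 0.1, 176.0]
ft_force: [-3.1, -0.8, 4.4]
finger_gap: 53.2
grip_force: 43.3
```

apply_moves([
  [0, 0, 0, 0, 0, 0, 0.9],
  [0, 0, 0, 0, 0, 0, 0.9],
  [0, 0, 0, 0, 0, 0, 0.9],
  [0, 0, -0.5, 0, 0, 0, 0.9],
  [0, 0, -1, 0, 0, 0, 1],
  [0, 0, -1, 0, 0, 0, 1],
  [0, 0, -1, 0, 0, 0, 1],
  [0, 0, -1, 0, 0, 0, 1],
])

```text
time: 33.2
tool_pos: [583.4, 35.9, 209.5]
tcp_rot: [180.0, 0.1, 176.0]
ft_force: [0.4, -0.7, -0.9]
finger_gap: 85.6
grip_force: 0.0
```

apply_moves([
  [0.1, -0.4, 0, 0, 0, 0, 1],
  [0.3, -0.8, 0, 0, 0, 0, 1],
  [0.34, -1, 0, 0, 0, 0, 1],
  [0.34, -1, 0, 0, 0, 0, 1],
  [0.34, -1, 0, 0, 0, 0, 1],
  [0.34, -1, 0, 0, 0, 0, 1],
  [0.34, -1, 0, 0, 0, 0, 1],
  [0.34, -1, 0, 0, 0, 0, 1],
])

```text
time: 34.2
tool_pos: [494.0, -175.5, 206.6]
tcp_rot: [180.0, -0.1, 176.0]
ft_force: [1.2, -0.0, 0.2]
finger_gap: 85.5
grip_force: 0.0
```

apply_moves([
  [0.34, -1, 0, 0, 0, 0, 1],
  [0.34, -1, 0, 0, 0, 0, 1],
  [0.34, -1, 0, 0, 0, 0, 1],
  [0.34, -1, 0, 0, 0, 0, 1],
  [0.34, -1, 0, 0, 0, 0, 1],
  [0.34, -1, 0, 0, 0, 0, 1],
  [0.1, -0.4, 0, 0, 0, 0, 1],
  [0, 0, 0, 0, 0, 0, 1],
])

```text
time: 35.2
tool_pos: [417.2, -361.8, 206.8]
tcp_rot: [180.0, -0.0, 175.9]
ft_force: [0.3, -0.1, 0.4]
finger_gap: 85.7
grip_force: 0.0
```

```bash
python3 - <<'E'
from h import *
s,im,C=shot("wrist","w9"); print(s["tool_pos"],s["tcp_rot"])
for l in lids(im,C,(0,0,512,384)): print(l)
E
```

```text
[ 417.22048675 -361.76206204  206.75007197] [ 1.79962493e+02 -2.91887248e-02  1.75926274e+02]
(52.8, 296.3, [28.0, 78.0], [510.7, -549.9, 77.0])
(250.7, 179.3, [66.0, 66.0], [414.5, -365.8, 77.0])
(354.0, 155.2, [44.0, 55.0], [400.7, -284.6, 77.0])
```

apply_moves([
  [0.08, -0.12, 0, 0, 0, 0, 0.92],
  [0, 0, 0.5, 0, 0, 0, 0.92],
  [0, 0, 1, 0, 0, 0, 0.92],
  [0, 0, 1, 0, 0, 0, 0.92],
  [0, 0, 1, 0, 0, 0, 0.92],
  [0, 0, 0.9, 0, 0, 0, 0.92],
  [0, 0, 0.5, 0, 0, 0, 0.92],
  [0, 0, 0, 0, 0, 0, 0],
], grip_force=40)

```text
time: 36.25
tool_pos: [414.4, -363.7, 58.6]
tcp_rot: [179.9, -0.1, 176.0]
ft_force: [0.1, 0.3, 0.2]
finger_gap: 62.3
grip_force: 0.0
```

apply_moves([
  [0, 0, 0, 0, 0, 0, 0],
  [0, 0, 0, 0, 0, 0, 0],
  [0, 0, 0, 0, 0, 0, 0],
])

```text
time: 36.62
tool_pos: [415.4, -365.1, 60.8]
tcp_rot: [-180.0, 0.0, 176.0]
ft_force: [0.4, 0.0, -1.4]
finger_gap: 52.7
grip_force: 42.3
```

apply_moves([
  [0, 0, -0.4, 0, 0, 0, 0],
  [0, 0, -1, 0, 0, 0, 0],
  [0, 0, -1, 0, 0, 0, 0],
  [0, 0, -1, 0, 0, 0, 0],
  [0, 0, -1, 0, 0, 0, 0],
  [0, 0, -0.9, 0, 0, 0, 0],
  [-0.17, 0.4, 0, 0, 0, 0, 0],
  [-0.17, 0.9, 0, 0, 0, 0, 0],
])

```text
time: 37.62
tool_pos: [428.1, -326.2, 218.7]
tcp_rot: [180.0, 0.0, 175.9]
ft_force: [0.6, 0.4, -2.8]
finger_gap: 52.8
grip_force: 42.8
```

apply_moves([
  [-0.17, 1, 0, 0, 0, 0, 0],
  [-0.17, 1, 0, 0, 0, 0, 0],
  [-0.17, 1, 0, 0, 0, 0, 0],
  [-0.17, 1, 0, 0, 0, 0, 0],
  [-0.17, 1, 0, 0, 0, 0, 0],
  [-0.17, 1, 0, 0, 0, 0, 0],
  [-0.17, 1, 0, 0, 0, 0, 0],
  [-0.17, 1, 0, 0, 0, 0, 0],
])

```text
time: 38.62
tool_pos: [484.8, -88.1, 217.7]
tcp_rot: [180.0, -0.1, 176.0]
ft_force: [0.9, 1.1, -2.4]
finger_gap: 52.9
grip_force: 42.8
```

apply_moves([
  [-0.17, 1, 0, 0, 0, 0, 0],
  [-0.17, 1, 0, 0, 0, 0, 0],
  [-0.17, 1, 0, 0, 0, 0, 0],
  [0, 0.9, 0, 0, 0, 0, 0],
  [0, 0.52, 0, 0, 0, 0, 0],
  [0, 0, 0, 0, 0, 0, 0],
  [0, 0, 0, 0, 0, 0, 0],
])

```text
time: 39.5
tool_pos: [509.7, 40.5, 218.9]
tcp_rot: [-180.0, -0.0, 176.0]
ft_force: [0.3, -0.5, -2.4]
finger_gap: 53.0
grip_force: 42.9
```

```bash
python3 - <<'E'
from h import *
s,im,C=shot("wrist","w10"); print(s["tool_pos"],W(s["tool_pos"]))
E
```

```text
[509.69902885  40.49413679 218.90329501] [-36.1  -1.5]
```

View pics/w10.png

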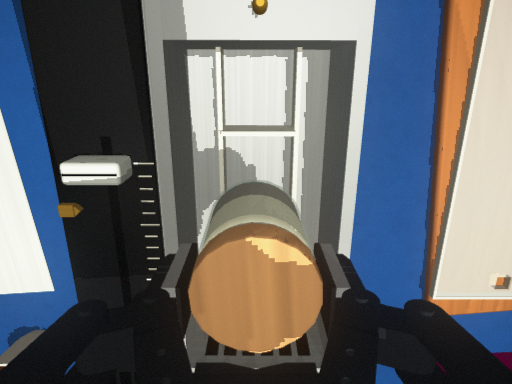

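The third jar is centred over pocket 3, with one empty pocket visible towards the robot (divider at row 133) and the near pin at (260,6). Lowering.

apply_moves([
  [-0.02, 0.04, 0, 0, 0, 0, 0],
  [0, 0, 0.5, 0, 0, 0, 0],
  [0, 0, 1, 0, 0, 0, 0],
  [0, 0, 1, 0, 0, 0, 0],
  [0, 0, 0.8, 0, 0, 0, 0],
  [0, 0, 0.6, 0, 0, 0, 0],
  [0, 0, 0.4, 0, 0, 0, 0],
  [0, 0, 0.3, 0, 0, 0, 0],
])

```text
time: 40.55
tool_pos: [510.7, 42.2, 80.8]
tcp_rot: [180.0, 0.0, 176.0]
ft_force: [-0.2, -0.7, -2.2]
finger_gap: 53.0
grip_force: 42.9
```

apply_moves([
  [0, 0, 0.13, 0, 0, 0, 0],
  [0, 0, 0, 0, 0, 0, 0],
])

```text
time: 40.8
tool_pos: [510.8, 42.2, 77.5]
tcp_rot: [-180.0, 0.0, 176.0]
ft_force: [0.6, -0.5, -2.1]
finger_gap: 53.0
grip_force: 42.9
```

apply_moves([
  [0, 0, 0.1, 0, 0, 0, 0],
  [0, 0, 0.05, 0, 0, 0, 0],
  [0, 0, 0, 0, 0, 0, 0],
])

```text
time: 41.18
tool_pos: [511.1, 42.2, 73.4]
tcp_rot: [180.0, 0.1, 176.0]
ft_force: [-0.9, 0.1, 1.9]
finger_gap: 52.7
grip_force: 43.0
```

apply_moves([
  [0, 0, 0, 0, 0, 0, 0.9],
  [0, 0, 0, 0, 0, 0, 0.9],
  [0, 0, 0, 0, 0, 0, 0.9],
  [0, 0, -0.5, 0, 0, 0, 0.9],
  [0, 0, -1, 0, 0, 0, 1],
  [0, 0, -1, 0, 0, 0, 1],
  [0, 0, -1, 0, 0, 0, 1],
  [0, 0, -1, 0, 0, 0, 1],
])

```text
time: 42.18
tool_pos: [510.7, 42.2, 210.1]
tcp_rot: [180.0, 0.1, 176.0]
ft_force: [0.1, 0.0, -0.4]
finger_gap: 84.9
grip_force: 0.0
```

apply_moves([
  [0.6, 0, -1, 0, 0, 0, 1],
  [0.6, 0, -1, 0, 0, 0, 1],
  [0, 0, -1, 0, 0, 0, 1],
  [0, 0, -0.5, 0, 0, 0, 1],
  [0, 0, 0, 0, 0, 0, 1],
])

```text
time: 42.8
tool_pos: [475.3, 44.7, 314.2]
tcp_rot: [180.0, 0.2, 176.0]
ft_force: [-1.3, 0.1, -0.8]
finger_gap: 85.5
grip_force: 0.0
```

```bash
python3 - <<'E'
from h import *
s,im,C=shot("wrist","w11"); print(s["tool_pos"],s["tcp_rot"])
for l in lids(im,C,(120,0,400,384),90): print(l,W(l[3]))
for b in blobs(cv2.inRange(cv2.cvtColor(im,cv2.COLOR_BGR2HSV),(12,90,60),(32,255,255))>0,(40,0,350,360),20): print(b,W(plane(C,b[0],111)))
E
```

```text
[475.29026008  44.71553566 314.210421  ] [1.79992333e+02 1.50127970e-01 1.76010485e+02]
(255.9, 294.4, [43.0, 45.0], [648.2, 32.9, 90.0]) [102.6   0.8]
(258.0, 246.7, [46.0, 46.0], [583.5, 39.7, 90.0]) [37.6  3. ]
(254.9, 187.4, [49.0, 50.0], [511.1, 41.2, 90.0]) [-34.7  -0.7]
(440.1, -525.0, [27.0, 1583.0], [39.5, 192.9, 90.0]) [-515.9  117.2]
(array([256.1,  65.4]), [212, 60, 10, 11, 81]) [-159.3    0.2]
(array([254.9, 187.2]), [191, 163, 49, 49, 1836]) [-41.9  -0.6]
(array([119.3, 205.6]), [72, 201, 17, 11, 144]) [ -21.3 -142.1]
(array([258. , 246.5]), [196, 224, 45, 45, 1616]) [26.1  2.9]
(array([255.8, 294.6]), [194, 273, 44, 44, 1490]) [87.7  0.6]
(array([255. , 342.7]), [212, 337, 7, 13, 82]) [156.3  -0.2]
```

View pics/w11.png

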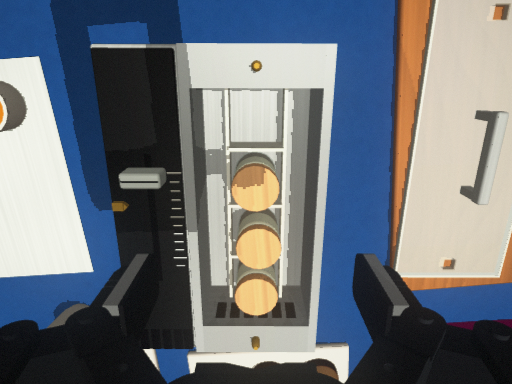

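The picture shows three lids upright in line at (256,294), (258,247), (255,187) — pockets 1 to 3, within about 3 mm — with pocket 4 empty, the grip shut at (143,178), and the cover on the board with its handle at (487,158). Now back to the cover.

apply_moves([
  [0, 0.4, 0, 0, 0, 0, 1],
  [-0.05, 0.9, 0, 0, 0, 0, 1],
  [-0.05, 1, 0, 0, 0, 0, 1],
  [-0.05, 1, 0, 0, 0, 0, 1],
  [-0.05, 1, 0, 0, 0, 0, 1],
  [-0.05, 1, 0, 0, 0, 0, 1],
  [-0.05, 1, 0.5, 0, 0, 0, 1],
  [-0.05, 1, 1, 0, 0, 0, 1],
])

```text
time: 43.85
tool_pos: [500.4, 264.4, 267.2]
tcp_rot: [180.0, 0.0, 176.0]
ft_force: [0.8, -0.4, 0.6]
finger_gap: 85.5
grip_force: 0.0
```

apply_moves([
  [-0.05, 1, 1, 0, 0, 0, 1],
  [-0.04, 0.6, 1, 0, 0, 0, 1],
  [0, 0.19, 1, 0, 0, 0, 1],
  [0, 0, 0, 0, 0, 0, 1],
  [0, 0, 0, 0, 0, 0, 1],
])

```text
time: 44.48
tool_pos: [506.7, 316.0, 178.2]
tcp_rot: [-180.0, -0.0, 176.0]
ft_force: [1.1, 0.2, 0.2]
finger_gap: 85.4
grip_force: 0.0
```

```bash
python3 - <<'E'
from h import *
s,im,C=shot("wrist","w12"); print(s["tool_pos"],s["tcp_rot"])
print([proj(C,[*(np.array([507.6,315.9])+np.array([np.cos(WY),np.sin(WY)])*d),62]).round(1).tolist() for d in (-55,0,55)])
E
```

```text
[506.67699457 316.01397893 178.15191786] [-1.79990279e+02 -1.23355156e-02  1.76018757e+02]
[[256.3, 114.7], [256.1, 188.7], [255.9, 253.4]]
```

View pics/w12.png

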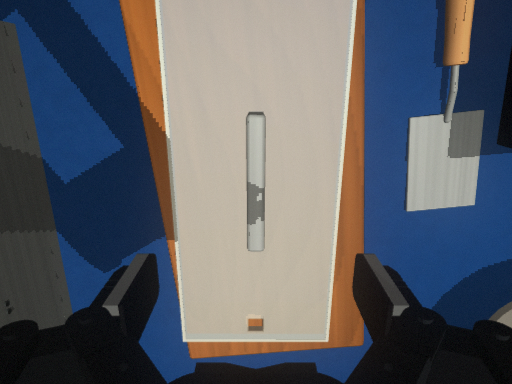

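The cover's handle is at (256,181), straight and where I left it. Grasp, lift and carry back.

apply_moves([
  [-0.02, 0, 0.9, 0, 0, 0, 1],
  [0, 0, 1, 0, 0, 0, 1],
  [0, 0, 1, 0, 0, 0, 1],
  [0, 0, 0.9, 0, 0, 0, 1],
  [0, 0, 0.45, 0, 0, 0, 1],
  [0, 0, 0, 0, 0, 0, 1],
  [0, 0, 0, 0, 0, 0, 0],
  [0, 0, 0, 0, 0, 0, 0],
], grip_force=60)

```text
time: 45.52
tool_pos: [508.4, 316.3, 51.9]
tcp_rot: [179.9, 0.1, 176.0]
ft_force: [-0.4, 0.3, 0.2]
finger_gap: 51.5
grip_force: 0.0
```

apply_moves([
  [0, 0, 0, 0, 0, 0, 0],
  [0, 0, 0, 0, 0, 0, 0],
  [0, 0, 0, 0, 0, 0, 0],
])

```text
time: 45.9
tool_pos: [507.7, 316.0, 50.8]
tcp_rot: [180.0, 0.0, 176.0]
ft_force: [0.2, 0.1, 4.6]
finger_gap: 12.8
grip_force: 59.9
```

apply_moves([
  [0, 0, -0.2, 0, 0, 0, 0],
  [0, 0, -0.4, 0, 0, 0, 0],
  [0, 0, -0.8, 0, 0, 0, 0],
  [0, 0, -1, 0, 0, 0, 0],
  [0, 0, -1, 0, 0, 0, 0],
  [0, 0, -1, 0, 0, 0, 0],
  [0, 0, -0.8, 0, 0, 0, 0],
  [0, 0, -0.4, 0, 0, 0, 0],
])

```text
time: 46.9
tool_pos: [507.9, 316.1, 220.4]
tcp_rot: [179.9, 0.1, 176.0]
ft_force: [0.5, 0.1, -4.9]
finger_gap: 13.2
grip_force: 58.8
```

apply_moves([
  [-0.1, -0.4, 0, 0, 0, 0, 0],
  [-0.2, -0.8, 0, 0, 0, 0, 0],
  [-0.2, -0.9, 0, 0, 0, 0, 0],
  [-0.2, -0.9, 0, 0, 0, 0, 0],
  [-0.2, -0.9, 0, 0, 0, 0, 0],
  [-0.2, -0.9, 0, 0, 0, 0, 0],
  [-0.2, -0.9, 0, 0, 0, 0, 0],
  [-0.2, -0.9, 0, 0, 0, 0, 0],
])

```text
time: 47.9
tool_pos: [537.5, 113.3, 216.4]
tcp_rot: [-179.9, -0.2, 176.0]
ft_force: [0.6, 0.4, -4.7]
finger_gap: 12.7
grip_force: 58.8
```

apply_moves([
  [-0.2, -0.9, 0, 0, 0, 0, 0],
  [-0.2, -0.8, 0, 0, 0, 0, 0],
  [-0.06, -0.6, 0, 0, 0, 0, 0],
  [0, -0.2, 0, 0, 0, 0, 0],
  [0, 0, 0, 0, 0, 0, 0],
  [0, 0, 0, 0, 0, 0, 0],
])

```text
time: 48.65
tool_pos: [546.9, 40.1, 218.2]
tcp_rot: [180.0, -0.0, 176.1]
ft_force: [0.0, -0.1, -5.1]
finger_gap: 12.7
grip_force: 58.9
```

apply_moves([
  [0, -0.035, 0.5, 0, 0, 0, 0],
  [0, 0, 0.9, 0, 0, 0, 0],
  [0, 0, 0.5, 0, 0, 0, 0],
  [0, 0, 0.15, 0, 0, 0, 0],
  [0, 0, 0, 0, 0, 0, 0],
])

```text
time: 49.28
tool_pos: [547.0, 38.4, 156.8]
tcp_rot: [-180.0, -0.0, 176.0]
ft_force: [-0.1, -0.1, -4.4]
finger_gap: 13.1
grip_force: 58.8
```

```bash
python3 - <<'E'
from h import *
s,im,C=shot("wrist","w13"); print(s["tool_pos"],s["tcp_rot"])
a,_,S=shot("scene","s13");b,_,_=shot("side","d13")
c=cv2.imread("pics/s13.png")[130:250,170:310];d=cv2.imread("pics/d13.png")[160:290,155:340]
cv2.imwrite("pics/c13.png",np.hstack([cv2.resize(im[270:384,190:330],(420,342)),cv2.resize(c,(380,342))]))
E
```

```text
[547.032081    38.44792755 156.80149825] [-1.79999560e+02 -9.30668631e-03  1.76024315e+02]
```

View pics/c13.png

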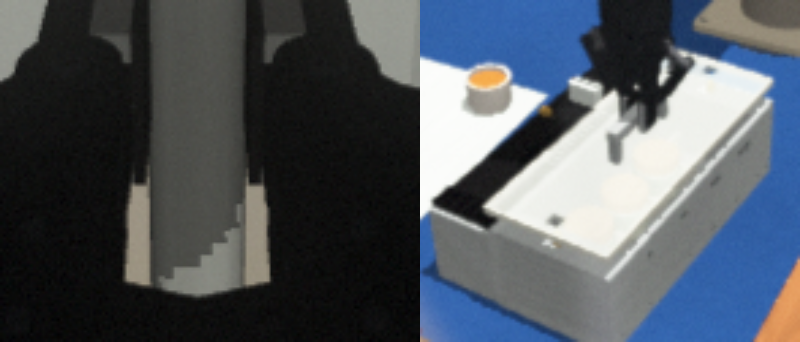

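The scene inset shows the cover level just over the well, parallel to it and in line with the rim. Lower gently while watching the force.

apply_moves([
  [0, 0, 0.15, 0, 0, 0, 0],
  [0, 0, 0.15, 0, 0, 0, 0],
  [0, 0, 0, 0, 0, 0, 0],
])

```text
time: 49.8
tool_pos: [546.5, 38.4, 147.1]
tcp_rot: [-180.0, -0.1, 176.0]
ft_force: [-0.6, -0.8, -4.6]
finger_gap: 12.7
grip_force: 58.9
```

apply_moves([
  [0, 0, 0.15, 0, 0, 0, 0],
  [0, 0, 0, 0, 0, 0, 0],
])

```text
time: 50.05
tool_pos: [546.6, 38.4, 142.7]
tcp_rot: [-180.0, -0.1, 176.0]
ft_force: [-0.6, 0.4, -5.3]
finger_gap: 13.1
grip_force: 58.9
```

apply_moves([
  [0, 0, 0.13, 0, 0, 0, 0],
  [0, 0, 0, 0, 0, 0, 0],
])

```text
time: 50.3
tool_pos: [546.7, 38.4, 138.9]
tcp_rot: [-180.0, -0.0, 176.0]
ft_force: [-1.0, -0.3, -5.2]
finger_gap: 13.0
grip_force: 58.9
```

apply_moves([
  [0, 0, 0.06, 0, 0, 0, 0],
  [0, 0, 0, 0, 0, 0, 0],
])

```text
time: 50.55
tool_pos: [546.9, 38.3, 137.5]
tcp_rot: [-180.0, -0.0, 176.0]
ft_force: [1.0, 0.5, -4.8]
finger_gap: 13.1
grip_force: 58.9
```

apply_moves([
  [0, 0, 0.05, 0, 0, 0, 0],
  [0, 0, 0, 0, 0, 0, 0],
])

```text
time: 50.8
tool_pos: [547.2, 38.3, 136.8]
tcp_rot: [180.0, 0.0, 176.0]
ft_force: [-3.6, -0.6, 2.8]
finger_gap: 12.9
grip_force: 59.8
```

apply_moves([
  [0, 0, 0.03, 0, 0, 0, 0],
  [0, 0, 0, 0, 0, 0, 0],
])

```text
time: 51.05
tool_pos: [547.2, 38.3, 136.8]
tcp_rot: [-180.0, 0.0, 176.0]
ft_force: [-8.8, 0.3, 10.7]
finger_gap: 12.7
grip_force: 61.0
```

Seated at the expected height. Release and rise.

apply_moves([
  [0, 0, 0, 0, 0, 0, 1],
  [0, 0, 0, 0, 0, 0, 1],
  [0, 0, 0, 0, 0, 0, 1],
  [0, 0, 0, 0, 0, 0, 1],
  [0, 0, -0.3, 0, 0, 0, 1],
  [0, 0, -1, 0, 0, 0, 1],
  [0, 0, -1, 0, 0, 0, 1],
  [0, 0, -1, 0, 0, 0, 1],
])

```text
time: 52.05
tool_pos: [547.1, 38.3, 235.9]
tcp_rot: [180.0, 0.0, 176.0]
ft_force: [0.8, -0.0, -0.6]
finger_gap: 85.3
grip_force: 0.0
```

apply_moves([
  [0.6, 0, -1, 0, 0, 0, 0],
  [0.6, -0.6, -1, 0, 0, 0, 0],
  [0.6, -0.6, -1, 0, 0, 0, 0],
  [0.5, -0.6, 0, 0, 0, 0, 0],
  [0.5, -0.6, 0, 0, 0, 0, 0],
  [0.3, -0.6, 0, 0, 0, 0, 0],
  [0, 0, 0, 0, 0, 0, 0],
  [0, 0, 0, 0, 0, 0, 0],
])

```text
time: 53.05
tool_pos: [448.2, -44.7, 324.6]
tcp_rot: [180.0, 0.0, 176.0]
ft_force: [0.5, -0.0, 0.0]
finger_gap: 0.3
grip_force: 0.0
```

```bash
python3 - <<'E'
from h import *
s,im,C=shot("wrist","w14"); print(s["tool_pos"],W(s["tool_pos"]),s["tcp_rot"])
for b in blobs(cv2.inRange(cv2.cvtColor(im,cv2.COLOR_BGR2HSV),(12,90,60),(32,255,255))>0,(0,0,512,384),20): print(b,W(plane(C,b[0],111)),W(plane(C,b[0],107)))
for w in ((-55,-112,132),(-18,-137,107)): print(proj(C,[*W2(w),w[2]]))
E
```

```text
[448.20424277 -44.70679949 324.62626449] [-91.4 -90.8] [1.79987924e+02 4.26344445e-02 1.75998120e+02]
(array([485.1, 166. ]), [447, 9, 65, 291, 14772]) [-83.1 146.6] [-82.  149.4]
(array([349.6,  88.7]), [344, 85, 11, 9, 80]) [-159.6   -0.6] [-159.5    0.4]
(array([ 68.7, 124.2]), [48, 103, 42, 43, 1408]) [-125.2 -277.2] [-124.6 -279.4]
(array([206.8, 220.4]), [200, 216, 16, 10, 141]) [ -21.2 -144.2] [ -19.5 -144.8]
(array([501.8, 358. ]), [491, 348, 21, 22, 393]) [168.  221.9] [172.  225.6]
[234.68448194 197.98065474]
[213.95309173 221.64566831]
```

View pics/w14.png

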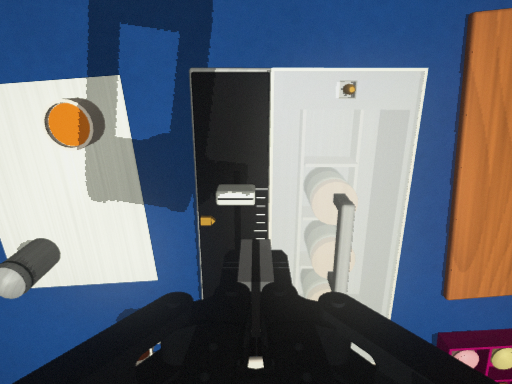

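The cover lies on its pins (near pin visible in its hole at (348,89)), the grip is shut at (236,195) and the marker is at (207,221). I go down on the robot's side of the grip and push it open.

apply_moves([
  [0.13, -0.7, 0, 0, 0, 0, 0],
  [0, 0, 0.8, 0, 0, 0, 0],
  [0, 0, 1, 0, 0, 0, 0],
  [0, 0, 1, 0, 0, 0, 0],
  [0, 0, 1, 0, 0, 0, 0],
  [0, 0, 1, 0, 0, 0, 0],
  [0, 0, 1, 0, 0, 0, 0],
  [0, 0, 0.7, 0, 0, 0, 0],
])

```text
time: 54.1
tool_pos: [442.2, -64.8, 127.6]
tcp_rot: [180.0, -0.1, 176.1]
ft_force: [0.4, 0.3, -1.0]
finger_gap: 0.0
grip_force: 0.0
```

apply_moves([
  [0, 0, 0, 0, 0, 0, 0],
  [-0.2, 0, 0, 0, 0, 0, 0],
  [-0.4, 0, 0, 0, 0, 0, 0],
  [-0.4, 0, 0, 0, 0, 0, 0],
  [-0.3, 0, 0, 0, 0, 0, 0],
  [-0.2, 0, 0, 0, 0, 0, 0],
  [0, 0, 0, 0, 0, 0, 0],
])

```text
time: 54.98
tool_pos: [487.9, -68.8, 129.1]
tcp_rot: [180.0, 0.0, 176.0]
ft_force: [-0.1, -0.5, 1.2]
finger_gap: 0.0
grip_force: 0.0
```

```bash
python3 - <<'E'
from h import *
s=sense(); print(s["tool_pos"],W(s["tool_pos"]),s["ft_force"])
E
```

```text
[487.94792904 -68.79859906 129.06243737] [ -50. -112.] [-0.11166807 -0.54065405  1.2060531 ]
```

apply_moves([
  [-0.2, 0, 0, 0, 0, 0, 0],
  [-0.15, 0, 0, 0, 0, 0, 0],
  [-0.05, 0, 0, 0, 0, 0, 0],
  [0, 0, 0, 0, 0, 0, 0],
])

```text
time: 55.48
tool_pos: [499.5, -69.6, 129.0]
tcp_rot: [180.0, -0.0, 176.0]
ft_force: [-2.1, 0.2, -0.3]
finger_gap: 0.0
grip_force: 0.6
```

apply_moves([
  [0.5, 0, 0, 0, 0, 0, 0],
  [0, 0, -1, 0, 0, 0, 0],
  [0, 0, -1, 0, 0, 0, 0],
  [0.6, 0, -1, 0, 0, 0, 0],
  [0.6, 0, -0.7, 0, 0, 0, 0],
  [0.6, 0, 0, 0, 0, 0, 0],
  [0, 0, 0, 0, 0, 0, 0],
  [0, 0, 0, 0, 0, 0, 0],
])

```text
time: 56.48
tool_pos: [431.1, -64.9, 240.2]
tcp_rot: [-180.0, 0.1, 176.0]
ft_force: [0.3, -0.3, 0.5]
finger_gap: -0.1
grip_force: 0.0
```

```bash
python3 - <<'E'
from h import *
s,im,C=shot("wrist","w15"); print(s["tool_pos"],W(s["tool_pos"]))
hsv=cv2.cvtColor(im,cv2.COLOR_BGR2HSV)
p=proj(C,[*W2((-18,-112)),132]); print("pred grip",p)
u,v=p.astype(int)
for b in blobs((hsv[...,2]>110)&(hsv[...,1]<60),(u-55,v-40,u+25,v+40),60): print("grip",b,W(plane(C,b[0],132)))
for b in blobs(cv2.inRange(hsv,(12,90,60),(32,255,255))>0,(u-120,v-60,u+20,v+80),20): print("mk",b,W(plane(C,b[0],107)))
print("col profile",hsv[v-30:v+35,u-5,2].tolist(),v-30)
for dx in (-8,8): print(proj(C,[*W2((-18+dx,-112)),132]).round(1))
x0,y0,x1,y1=[int(t) for t in (u-120,v-60,u+20,v+80)]
for nm in ("s","d"): pass
c=[tuple(q) for q in np.argwhere(cv2.inRange(hsv,(12,90,60),(32,255,255))[y0:y1,x0:x1]>0)]
c=np.array(c); tip=c[c[:,1]==c[:,1].max()]; print("marker tip px",tip.mean(0)[::-1]+[x0,y0],W(plane(C,tip.mean(0)[::-1]+[x0,y0],107)))
E
```

```text
[431.10485853 -64.88860544 240.23475077] [-107.  -112.2]
pred grip [256.04536059 294.00783859]
grip (array([207.3, 274.6]), [5, 0, 4, 43, 65]) [ -36.1 -151. ]
mk (array([215.4, 274.3]), [74, 34, 12, 14, 150]) [ -20.5 -147.9]
col profile [68, 68, 54, 55, 56, 55, 51, 53, 55, 56, 55, 55, 54, 57, 42, 42, 39, 46, 62, 65, 65, 68, 65, 67, 64, 62, 64, 46, 29, 29, 26, 29, 25, 28, 27, 24, 26, 24, 36, 25, 23, 21, 21, 19, 21, 22, 21, 21, 22, 23, 21, 23, 21, 21, 20, 20, 22, 18, 19, 22, 18, 23, 18, 20, 22] 264
[256.1 285.6]
[256.  302.3]
marker tip px [221.  270.5] [ -24.3 -142.8]
```

apply_moves([
  [-0.5, 0, 0, 0, 0, 0, 0],
  [-0.9, 0, 0, 0, 0, 0, 0],
  [-1, 0, 0, 0, 0, 0, 0],
  [-1, 0, 0, 0, 0, 0, 0],
  [-0.8, 0, 0, 0, 0, 0, 0],
  [-0.3, 0, 0, 0, 0, 0, 0],
  [0, 0, 0, 0, 0, 0, 0],
  [0, 0, 0, 0, 0, 0, 0],
])

```text
time: 57.52
tool_pos: [564.7, -74.1, 240.0]
tcp_rot: [180.0, -0.0, 176.0]
ft_force: [0.3, 0.3, -0.3]
finger_gap: 0.1
grip_force: 0.0
```

```bash
python3 - <<'E'
from h import *
s,im,C=shot("wrist","w16"); print(s["tool_pos"],W(s["tool_pos"]))
hsv=cv2.cvtColor(im,cv2.COLOR_BGR2HSV)
p=proj(C,[*W2((-18,-112)),132]); u,v=p.astype(int); print("pred",p)
for dx in (-8,8): print(proj(C,[*W2((-18+dx,-112)),132]).round(1))
for b in blobs((hsv[...,2]>110)&(hsv[...,1]<60),(u-38,v-40,u+32,v+40),60): print("grip",b,W(plane(C,b[0],132)))
for b in blobs(cv2.inRange(hsv,(12,90,60),(32,255,255))>0,(u-90,v-60,u+20,v+80),20): print("mk",b,W(plane(C,b[0],107)))
print("profile from",v-30,hsv[v-30:v+35,u-5,2].tolist())
m=cv2.inRange(hsv,(12,90,60),(32,255,255))[v-60:v+80,u-90:u+20]
c=np.argwhere(m>0); tip=c[c[:,1]>=c[:,1].max()-1].mean(0)[::-1]+[u-90,v-60]; print("tip",tip,W(plane(C,tip,107)))
E
```

```text
[564.74741442 -74.14008082 240.04375101] [  27.  -111.9]
pred [256.21945925 129.46047111]
[256.3 117.7]
[256.2 141. ]
grip (array([257.1, 126.6]), [11, 25, 59, 25, 1208]) [ -20.  -111.4]
mk (array([212.2, 123.6]), [37, 48, 22, 14, 263]) [ -18.6 -145.4]
profile from 99 [35, 36, 36, 37, 32, 34, 35, 37, 37, 37, 34, 39, 37, 35, 62, 101, 104, 116, 177, 222, 237, 242, 243, 243, 243, 243, 243, 243, 167, 61, 38, 236, 243, 244, 243, 242, 243, 237, 224, 200, 87, 39, 41, 40, 42, 40, 42, 39, 39, 37, 39, 39, 38, 31, 32, 32, 31, 38, 38, 35, 38, 37, 34, 34, 37]
tip [223.2 123.4] [ -18.8 -137. ]
```

The grip's centre line sits at well x ≈ −18.7 and the marker at −18.6, so they are level, and the arm is clear.

```bash
python3 -c "
from bench import *
print(hand_in())"
```

```text
the job is handed in; nothing more can be done
None
```

The job is handed in, though no verdict came back. The three jars found on the sheet stand in pockets 1–3, the cover is back on its pins, and the damper grip is level with the brass marker to within about 1 mm by my measurement.

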